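# Sweep spent screw caps into the tilting bin

## Task

Clear the three spent screw caps off the record cleaning table. First push the upright tab of the tin bin under the front edge outward until the bin is tilted fully open, then sweep all three caps along the table top and over that edge so that they drop into the bin. Only push, never pick anything up; leave the bin standing open, and leave the spindle puck, the stylus guard and everything else where they are.

Things in the scene. Friction and masses are not known exactly. Their poses are not given: they have to be found in the camera images.
- bin_mount: Fixed hinge brackets of the bin. Origin: on the table-top's front edge (the straight edge farthest from the robot, running along y; top surface z = 0, nothing beyond it but the bin), at the middle of the bin's width; x points outward, away from the robot. The bin is 400 mm wide along y (200 mm to each side of this origin).
- bin (a joint): Tilt of the bin, rad: 0 shut, 0.5 fully open (stop). The hinge runs along y, 10 mm beyond the table edge, 190 mm below the table top; opening swings the top outward (+x). Friction holds it where left; opening takes 3 to 5 N at the tab. Shut, the front panel bars the edge, 10 mm beyond it and 15 mm above the top; open, a mouth about 100 x 390 mm lies beyond the edge.
- bin_tab (a point): Middle of the top edge of the bin's sheet-metal push tab, on the face towards the robot, which is pushed outward. The tab is 70 mm wide (y), 4 mm thick and, with the bin shut, stands 50 mm above the table top in the plane of the front panel. Fully open, this point has gone about 115 mm outward and stands about 20 mm above table-top level.
- bin_floor (a point): Middle of the bin's inner floor (110 mm deep x 400 mm wide). Axes turn with the bin: x outward to the front panel (inner face at +55 mm), y along the width, z up towards the mouth.
- cap1: Spent black ribbed screw cap, a round disc 30 mm in diameter, 14 mm high, 10 to 18 g, lying flat. Origin: centre of its underside. The caps, the puck and the guard stand in one row along y in any order, at least 60 mm apart centre to centre, 80 to 140 mm inward of the table edge; each has a clear way straight outward to the open bin.
- cap2: Spent black ribbed screw cap, a round disc 30 mm in diameter, 14 mm high, 10 to 18 g, lying flat. Origin: centre of its underside. The caps, the puck and the guard stand in one row along y in any order, at least 60 mm apart centre to centre, 80 to 140 mm inward of the table edge; each has a clear way straight outward to the open bin.
- cap3: Spent black ribbed screw cap, a round disc 30 mm in diameter, 14 mm high, 10 to 18 g, lying flat. Origin: centre of its underside. The caps, the puck and the guard stand in one row along y in any order, at least 60 mm apart centre to centre, 80 to 140 mm inward of the table edge; each has a clear way straight outward to the open bin.
- puck: Chrome spindle puck (single-record adaptor), round with a coned top, 38 mm diameter, 20 mm high; stands in the row of caps and stays. Origin: centre of its underside.
- guard: Translucent plastic stylus guard, a small three-sided cover 30 x 20 x 16 mm; stands in the row of caps and stays. Origin: centre of its underside; x along its length.
- funnel: Green plastic funnel standing mouth down, 90 mm wide, 85 mm high, to the left. Origin: centre of its underside. Stays.
- lifter: White nylon record lifter, flat, 145 mm long along its x, up to 50 mm wide, 18 mm high, to the right. Origin on its underside. Stays.
- brush: Wooden record brush, 35 x 100 x 32 mm, to the left nearer the robot. Origin: centre of its underside. Stays.
- jar: Squat amber jar, 56 mm diameter, 60 mm high, to the right nearer the robot. Origin: centre of its underside. Stays.

How it is judged:
By the outcome, as a careful person would: the job done as asked, in the order asked, and still so for the second after the job is handed in, with the robot touching nothing.
It also fails if it takes over 61 s, if anything falls off the work surface, if the arm or the gripper's body presses on something with over 40 N, if the wrist force passes 120 N, or if a joint passes its speed limit or range.

## Robot

A 6-joint arm with a two-finger parallel gripper is mounted at the origin on the work surface. World frame = base frame: x ahead of the robot, y to its left, z up, the work surface at z = 0. Lengths are in m, angles in rad, forces in N, time in s.
With the tool pointing down it reaches from about 0.275 to 0.825 m from the base axis. Payload 4.9 kg.
Tool frame: the origin (TCP) lies midway between the tips of the shut fingers; the grasp point (between the pads) lies 19 mm behind it (grip_point_offset is the distance from the TCP to the grasp point, in m); z points along the fingers, y is the line along which they close (so a half turn about z gives the same grasp; the last joint's range is limited). The gripper opens to 85 mm and grips with 20 to 120 N. Pads are 22 mm wide; open, the fingers measure 114 mm over their backs; the gripper's body (76 mm by 85 mm) begins 54 mm behind the grasp point. The pads swing forward as they close: fully open they stand 13 mm farther back than shut.
Start: joints at [-1.308, 0.326, -0.193, 1.052, 0, 1.437], TCP at [0.213, -0.507, 0.231] pointing down, gripper open.
Joint ranges: [-2.65, 2.65], [-0.97, 1.79], [-1.3, 1.35], [-1.93, 2.1], [-1.47, 1.37], [-3.14, 3.14]. Speed limits (rad/s): [2.57, 2.57, 3.14, 3.14, 3.14, 3.14].

## Interface

Orientations are given as a rotation vector (axis times angle).
In Python, from cell import * gives the robot as it stands. Calls block until the motion is done:
- movep(position, orientation): joint-space move of the TCP to a pose.
- move_l(position, velocity=0.15, rot=None, until_force=None): straight line of the TCP; rot=None keeps the orientation; velocity is the mean speed in m/s. With until_force (N) it stops when the force on the tool has changed by that much, and returns True; else False.
- set_joints(angles): joint-space move.
- let_go() and grab(newtons=None): open the fingers fully, or close them until they stop; newtons is the grip in N (None keeps the last).
- sleep(seconds).
- ik(position, orientation): joint angles nearest the present ones, or None.
- get_state(): the state.
- grab_frame(name): name is "scene" or "top" or "wrist"; returns a dict with "img" (420x560x3 uint8, red, green, blue), "fx", "fy", "cx", "cy" (pixels), "cam_to_world" (4x4, takes a point from camera to world coordinates); the wrist camera has in their place "T_tool_cam" (4x4, takes a point from camera to tool coordinates, whose origin is the TCP and whose axes are the flange's). Camera axes: x right, y down, z forward; pixel columns grow to the right and rows downward; lengths in m; the calibration is good to about 2 mm. A picture is of the moment at which its call begins: read the wrist's pose just before it. There is no depth.
A pose or a line that the arm cannot do raises MotionError and nothing moves.
- sign_off(): hands the job in; it is judged then, once.
Trained networks look in the newest picture that a camera, given by its name, has taken for a name from the list of things; names that differ only in an ending like _2 or _b are one class to them, and where a whole thing is asked for, a point or a joint stands for the part that bears it (a point fixed in the world has none). Each returns a list of dicts, best first, with "score" (0 to 1); they miss things now and then, are a little off and sometimes report something else, mostly with a low value. They report only what shows in the picture. A call takes as long as a camera call.
- spot_in(camera, name): "centre" ([column, row] in pixels, amid what is visible of it).
- silhouettes(camera, name): "mask" (420x560 bool, what is visible of it) and "centre" ([column, row] in pixels, amid what is visible of it).
- tip_of(camera, name): "centre" ([column, row] in pixels: a listed point, or the origin of a listed thing).
The state is a dict: "clock": time; "q": joint angles; "joint_velocities": joint speeds; "tau": joint torques, N m; "position": TCP position; "eef_rot": TCP orientation; "contact_force": force on the tool from outside, world axes, zero at the start; "wrist_torque": the same for the moment, N m; "finger_gap": opening from 0.0 (shut) to 1.0 (fully open); "grasp_force": force on a finger pad.
Only numpy, scipy, OpenCV 4.12 (cv2) and the standard library are available. Lean on these libraries where they do the work, as an engineer would, in place of code of your own. Each camera call takes 0.05 s, during which the arm holds its last target. There are 200 camera calls.

## Working session

There is one attempt and no reset: what is moved stays moved. The work goes in short steps, each a Python script; the robot and the scene stay as the last script left them, time stands still between calls to the robot, and variables do not carry over. Pictures are saved under pics/ and viewed, at most 10 in all, crops included, and the job is handed in when it is done.

```bash
ls; mkdir -p pics; cat > h.py <<'E'
from cell import *
import numpy as np, cv2
def ray(f,c,z):
    T=np.array(f["cam_to_world"]); d=T[:3,:3]@np.array([(c[0]-f["cx"])/f["fx"],(c[1]-f["cy"])/f["fy"],1.])
    o=T[:3,3]; return o+d*(z-o[2])/d[2]
def save(f,n): cv2.imwrite("pics/"+n,f["img"][:,:,::-1])
E
python3 - <<'E'
from h import *
H=dict(bin_tab=.05,bin_mount=0,cap1=0,puck=0,guard=0,funnel=0,lifter=0,brush=0,jar=0)
for cam in("scene","top"):
    f=grab_frame(cam);save(f,cam+"0.png");print(cam,np.round(np.array(f["cam_to_world"])[:3,3],3))
    for n,z in H.items():
        for fn in (tip_of,):
            for r in fn(cam,n)[:4]: print(n,round(r["score"],2),np.round(r["centre"],1),np.round(ray(f,r["centre"],z),4))
print(get_state())
E
```

```text
pics
scene [1.039 0.712 0.803]
bin_mount 0.88 [248.1 226.6] [0.5804 0.049  0.    ]
cap1 0.55 [334.5 233.2] [0.4451 0.203  0.    ]
cap1 0.52 [285.4 209.9] [0.4764 0.0659 0.    ]
cap1 0.45 [295.9 225.9] [0.4951 0.1243 0.    ]
guard 0.67 [241.4 183.3] [ 0.4932 -0.0888  0.    ]
guard 0.22 [398.8 232.6] [0.3337 0.3029 0.    ]
funnel 0.87 [377.  265.7] [ 0.4482  0.334  -0.    ]
funnel 0.5 [259.4 194. ] [ 0.4856 -0.0236  0.    ]
lifter 0.65 [191.8 143.2] [ 0.4873 -0.3313  0.    ]
brush 0.73 [397.9 232.1] [ 0.3339  0.3005 -0.    ]
jar 0.68 [223.1 123.4] [ 0.3579 -0.3535  0.    ]
top [0.33  0.004 0.841]
bin_tab 0.85 [256.7 129. ] [0.5951 0.0541 0.05  ]
bin_mount 0.96 [257.5 145.5] [0.5771 0.0546 0.    ]
cap1 0.73 [217.5 186.3] [0.4906 0.1327 0.    ]
cap1 0.67 [178.9 208. ] [0.4448 0.2081 0.    ]
cap1 0.53 [252.7 193.8] [0.4768 0.0613 0.    ]
puck 0.71 [293.1 193.3] [ 0.4797 -0.0199  0.    ]
guard 0.59 [326.9 190. ] [ 0.4879 -0.0878  0.    ]
funnel 0.63 [116.  203.8] [0.4505 0.3345 0.    ]
funnel 0.49 [251.1 195.7] [0.4729 0.0644 0.    ]
lifter 0.65 [443.2 188.8] [ 0.4955 -0.3223  0.    ]
brus
[... 182 characters left out ...]
  0.    ]
{'clock': 1.0, 'q': array([-1.30819804e+00,  3.26167038e-01, -1.92591046e-01,  1.05198097e+00,
       -3.90622823e-05,  1.43661927e+00]), 'joint_velocities': array([ 0.00035042, -0.00073695, -0.00038441,  0.00038284, -0.00021129,
        0.00054648]), 'tau': array([ 5.85698090e-04, -4.43333352e+01,  2.62761462e+01,  9.77739292e-04,
       -2.42612414e-04,  4.47434559e-06]), 'position': array([ 0.21256459, -0.50729666,  0.23130221]), 'eef_rot': array([ 3.07991378e+00,  6.19161240e-01, -5.54588443e-05]), 'contact_force': array([-0.24592109, -0.99414769, -0.51982467]), 'wrist_torque': array([-0.06657208, -0.02739596, -0.03655123]), 'grasp_force': 0.0, 'finger_gap': 0.9990773752811821}
```

View pics/top0.png

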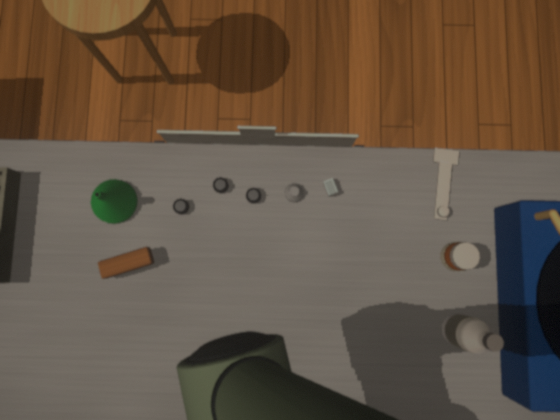

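View pics/scene0.png

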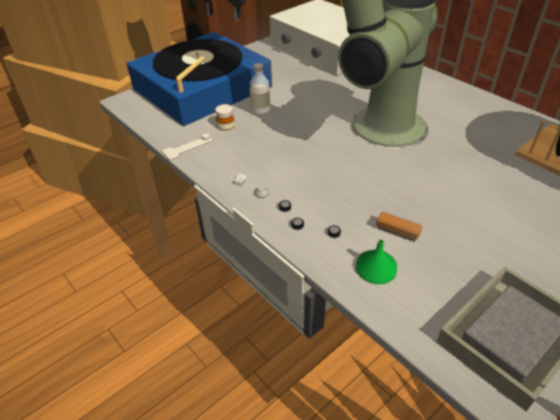

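The top view shows the three black caps at (180,206), (220,185) and (253,195). The puck is at (293,193), the guard at (332,187), and the shut bin's tab at (257,130). The scene view agrees, and the edge looks slightly rotated in the image. Next I'll measure the edge direction and refine the cap positions.

```bash
python3 - <<'E'
from h import *
f=grab_frame("top"); im=f["img"]
hsv=cv2.cvtColor(im,cv2.COLOR_RGB2HSV)[:,:,1].astype(int)
P=[]
for c in list(range(60,150,5))+list(range(375,430,5)):
    col=np.convolve(hsv[100:200,c],np.r_[np.ones(5),-np.ones(5)],"same"); r=100+np.argmax(abs(col[5:-5]))+5
    P.append(ray(f,(c,r),0)[:2])
P=np.array(P); k=np.polyfit(P[:,1],P[:,0],1); print("edge x=%.4f y+%.4f"%tuple(k),"res",np.std(P[:,0]-np.polyval(k,P[:,1])))
for n,z in(("bin",.02),("bin_tab",.05),("cap1",.012),("puck",.01),("guard",.008)):
    for r in silhouettes("top",n)[:3]:
        q=cv2.minAreaRect(cv2.findNonZero(r["mask"].astype(np.uint8)))
        print(n,round(r["score"],2),np.round(ray(f,r["centre"],z),4),np.round(ray(f,q[0],z),4),np.round(q[1],0))
E
```

```text
edge x=-0.0001 y+0.5792 res 0.0007238560005730473
bin 0.88 [0.584  0.0517 0.02  ] [0.5918 0.0531 0.02  ] [200.  19.]
bin_tab 0.65 [0.5781 0.0495 0.05  ] [0.5823 0.0523 0.05  ] [199.  19.]
cap1 0.58 [0.4663 0.0595 0.012 ] [0.4714 0.0598 0.012 ] [15. 14.]
cap1 0.51 [0.4437 0.1997 0.012 ] [0.4462 0.2012 0.012 ] [15. 16.]
cap1 0.5 [0.4919 0.132  0.012 ] [0.4916 0.1256 0.012 ] [16. 15.]
puck 0.62 [ 0.4793 -0.0205  0.01  ] [ 0.4795 -0.0213  0.01  ] [17. 18.]
guard 0.48 [ 0.4925 -0.0973  0.008 ] [ 0.4922 -0.0923  0.008 ] [15. 11.]
```

```bash
python3 - <<'E'
from h import *
R=[np.pi,0,0]
grab(20)
movep([0.54,0.054,0.15],R)
move_l([0.545,0.054,0.032],0.15)
s=get_state();print(s["clock"],s["position"],s["contact_force"],s["finger_gap"])
f=grab_frame("scene");save(f,"pre.png")
hit=move_l([0.60,0.054,0.032],0.05,until_force=2); s=get_state();print("touch",hit,s["clock"],s["position"],s["contact_force"])
x0=s["position"][0]
for d,z in((.06,.022),(.095,.008),(.14,.004)):
    h=move_l([x0+d,0.054,z],0.08,until_force=14); s=get_state();print(h,s["clock"],s["position"],s["contact_force"])
    if h: break
f=grab_frame("scene");save(f,"open.png")
E
```

```text
5.3333 [0.54566485 0.05386955 0.03266266] [-0.3196333  -0.44970407  0.30598428] 0.0008664676455693505
touch True 6.1667 [0.58543292 0.05395969 0.03150181] [-0.31885334  0.20892895 -1.06617906]
False 7.0917 [0.64567137 0.05399379 0.02215013] [-0.9734843   0.27675917  0.7462428 ]
False 7.7167 [0.68109722 0.05397575 0.00827349] [-0.47938227 -0.05782558  1.02542326]
True 8.025 [0.68807595 0.05406631 0.00629077] [-1.8725786  -0.68798419  5.66211111]
```

View pics/open.png

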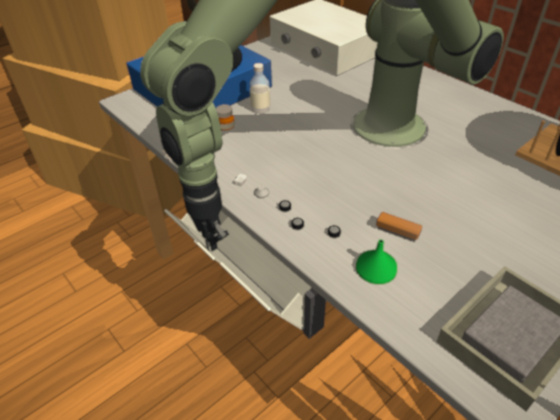

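The bin has swung open with the finger at about (212,238) against the tab. I'll push once more to check it's at the stop, then back off and look.

```bash
python3 - <<'E'
from h import *
R=[np.pi,0,0]
h=move_l([0.71,0.054,0.006],0.04,until_force=20); s=get_state();print(h,s["clock"],s["position"],s["contact_force"])
move_l([0.66,0.054,0.03],0.15)
move_l([0.62,0.054,0.15],0.2)
movep([0.40,0.203,0.12],R)
f=grab_frame("top");save(f,"top1.png")
for n,z in(("bin_tab",.02),("cap1",0)):
    for r in tip_of("top",n)[:3]: print(n,round(r["score"],2),np.round(r["centre"]),np.round(ray(f,r["centre"],z),4))
f=grab_frame("scene")
for r in tip_of("scene","bin_tab")[:2]: print("sc tab",round(r["score"],2),np.round(ray(f,r["centre"],.02),4))
print(get_state()["clock"])
E
```

```text
True 8.3667 [0.68772882 0.05406884 0.00587916] [-1.51832121  0.67956599  3.42984853]
bin_tab 0.93 [262.  80.] [0.709 0.049 0.02 ]
bin_tab 0.66 [130. 258.] [0.3428 0.2912 0.02  ]
cap1 0.66 [251. 193.] [0.4786 0.0646 0.    ]
cap1 0.52 [216. 185.] [0.493  0.1369 0.    ]
cap1 0.5 [182. 207.] [0.4477 0.2029 0.    ]
sc tab 0.79 [0.7024 0.0561 0.02  ]
14.6833
```

View pics/top1.png

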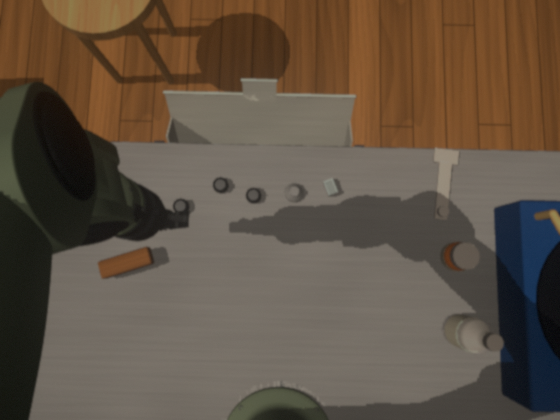

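The top view shows the bin fully open: the tab is at (262,80), about 115 mm outward, and the mouth is clear. The caps, puck and guard haven't moved. Next I'll sweep the caps.

```bash
python3 - <<'E'
from h import *
for i,(x,y) in enumerate(((.446,.2025),(.492,.126),(.474,.061))):
    if i: move_l([x-.055,y,.07],0.25)
    move_l([x-.055,y,.005],0.15)
    move_l([.550,y,.005],0.1)
    move_l([.597,y,.005],0.08)
    s=get_state(); print(s["clock"],s["position"],s["contact_force"])
    move_l([.575,y,.07],0.2)
    if i==0:
        f=grab_frame("scene"); print(spot_in("scene","cap1")[:4])
move_l([.40,.0,.2],0.3)
f=grab_frame("scene");save(f,"end_s.png")
f=grab_frame("top");save(f,"end_t.png")
print([(round(r["score"],2),np.round(r["centre"])) for r in spot_in("top","cap1")],get_state()["clock"])
cv2.imwrite("pics/end.png",np.hstack([cv2.imread("pics/end_t.png"),cv2.imread("pics/end_s.png")])[:, :]) if 0 else None
E
```

```text
18.0833 [0.59631039 0.20243492 0.00473504] [0.63120586 0.86082263 0.08393017]
[]
22.0667 [0.59627826 0.12600545 0.00473102] [-0.80849774  0.02906806  0.09794529]Traceback (most recent call last):
  File "<stdin>", line 3, in <module>
cell.MotionError: the arm cannot follow that straight line within its joint ranges
```

```bash
python3 - <<'E'
from h import *
R=[np.pi,0,0]
print(np.round(get_state()["q"],2))
move_l([.575,.126,.13],0.25)
movep([.419,.061,.13],R); s=get_state(); print(s["clock"],s["position"],np.round(s["q"],2))
f=grab_frame("scene");save(f,"mid_s.png")
f=grab_frame("top");save(f,"mid_t.png")
print([(round(r["score"],2),np.round(r["centre"]),np.round(ray(f,r["centre"],.01),3)) for r in spot_in("top","cap1")])
E
```

```text
[ 0.09  0.54 -0.3   0.73  0.   -3.05]
28.0 [0.41901954 0.06098786 0.12999503] [-0.03  0.2  -0.65  0.72 -0.    3.11]
[]
```

View pics/mid_s.png

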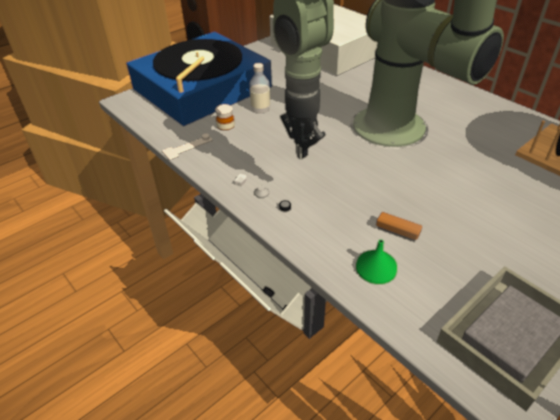

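View pics/mid_t.png

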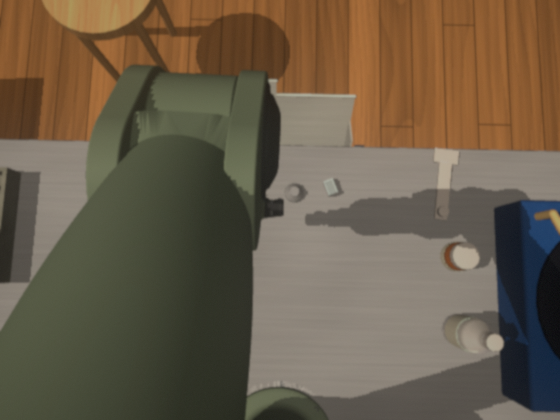

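The scene view shows two caps gone from the table, with one visible in the bin at (268,291). The last cap is still in place at (285,205). Joint 6 is at its limit, so I'll use the half-turn orientation for the last sweep.

```bash
python3 - <<'E'
from h import *
movep([.419,.061,.08],[0,np.pi,0]); print(get_state()["clock"],np.round(get_state()["q"],2))
y=.061
move_l([.419,y,.005],0.15)
move_l([.550,y,.005],0.1)
move_l([.597,y,.005],0.08)
s=get_state(); print(s["clock"],s["position"],s["contact_force"])
move_l([.575,y,.09],0.2)
movep([.35,-.15,.25],[0,np.pi,0])
f=grab_frame("scene");save(f,"end_s.png")
f=grab_frame("top");save(f,"end_t.png")
for n,z in(("bin_tab",.02),("puck",0),("guard",0)):
    for r in tip_of("top",n)[:1]: print(n,round(r["score"],2),np.round(ray(f,r["centre"],z),4))
print(get_state()["clock"])
E
```

```text
30.8 [-0.03  0.28 -0.71  0.58  0.   -0.03]
33.65 [0.59626022 0.06105736 0.00473011] [-0.134537    0.31876754 -0.08308133]
bin_tab 0.74 [0.7148 0.0603 0.02  ]
puck 0.62 [ 0.4787 -0.0136  0.    ]
guard 0.6 [ 0.4929 -0.0936  0.    ]
35.8
```

View pics/end_s.png

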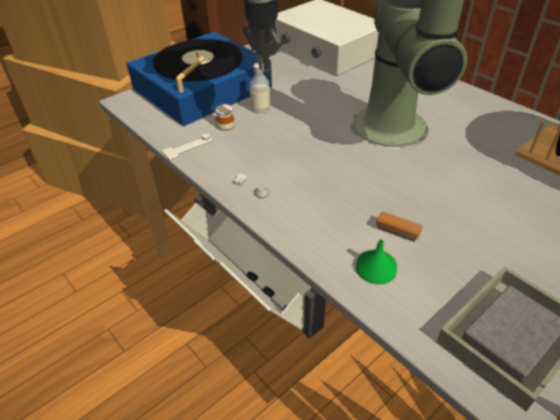

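View pics/end_t.png

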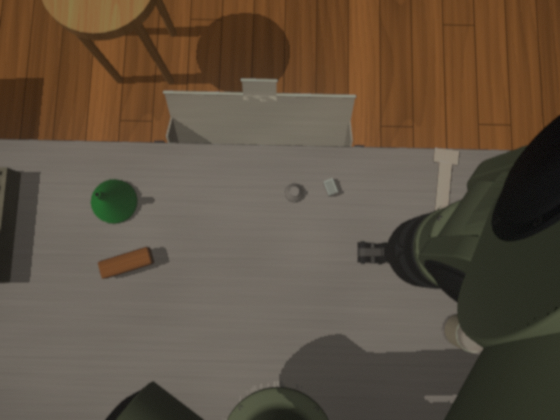

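The table is cleared, the bin is open, and the puck and guard are in place. Two caps show in the bin at (252,276) and (268,291); the edge would hide the third, so I'll check with the wrist camera.

```bash
python3 - <<'E'
from h import *
movep([.62,.12,.22],[0,np.pi,0])
f=grab_frame("wrist");save(f,"w.png"); print(get_state()["clock"])
print([(round(r["score"],2),np.round(r["centre"])) for r in spot_in("wrist","cap1")])
E
```

```text
37.275
[(0.61, array([325., 151.])), (0.42, array([282., 151.]))]
```

View pics/w.png

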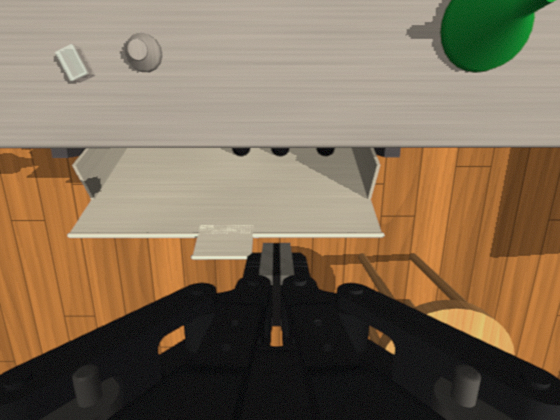

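The wrist view shows all three caps lying in the bin, at about (241,151), (281,151) and (325,151). The bin is open and the puck and guard are undisturbed. The arm is clear of everything, so I'll hand in.

```bash
python3 -c "
from cell import *
print(sign_off())"
```

```text
the job is handed in; nothing more can be done
None
```

The job is handed in: I pushed the bin fully open first, then swept all three caps into it. The wrist camera shows all three lying in the bin, which still stands open; the puck, guard and other things look undisturbed, at about 37 s of the 61 s allowed.

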